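# Refit the pull-out spice tray, keeping the order

### The job

Move the four seasonings (three spice jars and the salt shaker) from the old dark pull-out tray to the new pale one, keeping their order counted from the pull: what stands next to the old tray's brass knob goes in the well next to the new tray's steel pull, and so on down the row, one in each well. Carry them one at a time straight from tray to tray, each to its own well the first time, never parking one on the worktop; lower each upright into its well rather than dropping it, and leave the things standing round about where they are.

Things in the scene. Friction and masses are not known exactly. Their poses are not given: they have to be found in the camera images.
- old_tray: Fixed pull-out tray, dark wood, 270 x 68 mm: four open square compartments, 58 mm inside, centred on its x axis at -93, -31, 31, 93 mm (first to fourth from the pull). Their floors are 8 mm up, side walls 30 mm high, partitions 24 mm. Pull end is -x: drawer front 86 mm wide, 62 mm high, outer face x = -141, brass knob to x = -168. Origin: underside, middle of the row. Full at start.
- new_tray: Fixed pull-out tray, pale wood, 268 x 74 x 26 mm: four round wells 56 mm wide, 18 mm deep, centred on its x axis at -93, -31, 31, 93 mm (first to fourth from the pull). Their floors are 8 mm up. Pull end is -x: white drawer front 86 mm wide, 62 mm high, outer face x = -141, steel bow pull to x = -170. Origin: underside, middle of the row. Empty at the start.
- tan_jar: A spice jar, 42 mm across, 96 mm tall, 0.11 kg: clear round body, and from 76 to 96 mm above the underside a round gold lid 41 mm across, the best place to grip. A pale tan disc on the lid's top, tan powder and a cream label. Origin at the centre of the underside, z up.
- blue_jar: A spice jar, 42 mm across, 96 mm tall, 0.11 kg: clear round body, and from 76 to 96 mm above the underside a round gold lid 41 mm across, the best place to grip. A dark blue disc on the lid's top, black-grey contents and a dark blue label. Origin at the centre of the underside, z up.
- green_jar: A spice jar, 42 mm across, 96 mm tall, 0.11 kg: clear round body, and from 76 to 96 mm above the underside a round gold lid 41 mm across, the best place to grip. A green disc on the lid's top, red-brown powder and a green label. Origin at the centre of the underside, z up.
- salt_shaker: A salt shaker, 0.10 kg, 90 mm tall: round glass body 44 mm across, full of white salt, up to about 66 mm, domed grey metal cap 34 mm across above it. Grip it across the body about 55 to 60 mm above the underside. Origin at the centre of the underside, z up.
- pepper_mill: Bystander: dark turned-wood pepper mill, 58 mm across, 150 mm tall, loose. Origin at its underside.
- tin: Bystander: food tin with a red and white label, 57 mm across, 72 mm tall, loose. Origin at its underside.
- bean_jar: Bystander: glass jar of beans with an orange seal ring, 89 mm across, 144 mm tall, loose. Origin at its underside.

How it is judged:
By the outcome, as a careful person would: the job done as asked, in the order asked, and still so for the second after the job is handed in, with the robot touching nothing.
It also fails if it takes over 104 s, if anything falls off the work surface, if the arm or the gripper's body presses on something with over 40 N, if the wrist force passes 120 N, or if a joint passes its speed limit or range.

### The arm

A 7-joint arm with a two-finger parallel gripper is mounted at the origin on a cart in front of the work surface, level with it; the furniture and walls round the work are solid. World frame = base frame: x ahead of the robot, y to its left, z up, the work surface at z = 0. Lengths are in m, angles in rad, forces in N, time in s.
With the tool pointing down it reaches from about 0.4 to 0.925 m from the base axis. Payload 4.1 kg.
Tool frame: the origin (TCP) lies midway between the tips of the shut fingers; the grasp point (between the pads) lies 19 mm behind it (env.hold_point_z is the distance from the TCP to the grasp point, in m); z points along the fingers, y is the line along which they close (so a half turn about z gives the same grasp; the last joint's range is limited). The gripper opens to 85 mm and grips with 20 to 120 N. Pads are 22 mm wide; open, the fingers measure 114 mm over their backs; the gripper's body (76 mm by 85 mm) begins 54 mm behind the grasp point. The pads swing forward as they close: fully open they stand 13 mm farther back than shut.
Start: joints at [-1.226, 0.398, 0.045, 1.537, -0.019, 1.207, -0.051], TCP at [0.279, 0.587, 0.231] pointing down, gripper open.
Joint ranges: [-2.82, 2.82], [-0.49, 2.23], [-1.37, 1.46], [0, 2.46], [-1.36, 4.5], [0.23, 2], [-2.94, 2.94]. Speed limits (rad/s): [2.57, 2.57, 3.14, 3.14, 3.14, 3.14, 3.14].

### API

Orientations are given as a unit quaternion [x, y, z, w].
In Python, from station import env gives the robot as it stands.
- The arm moves only by the tool play_rows, never from a script. Its argument "rows" is one flat list of numbers, 5 for each row, row after row: the shift along the tool's x, y, z scaled (see below), then the turn about the tool's z scaled (see below), then the closure, from 0 (fully open) to 1 (shut). In form: [x, y, z, roll, gripper, x, y, z, roll, gripper, ...]. A call has 1 to 12 rows; each row shifts and turns the commanded pose from where the row before left it, along the tool's axes as they then stand; what a row does not reach is not made up. The controller multiplies each number of a shift by 0.03 m and each number of a turn by 0.12 rad. A row lasts 1/12 s, in which the tool goes at most 41.7 mm and 7.16 degrees, less where a joint would pass 70% of its speed; a pose out of reach is approached as far as the arm can. A call with a number of a shift or a turn outside -1 to 1 is refused whole. A call with a gripper value outside its range is refused whole. The fingers move at their own pace and stop on an object; "force" is the grip in N (left out, the last holds). Time passes only in rows, so rows that do not move let the fingers close. It gives the time, the measured TCP pose, the force, the opening and the grip force at its end, in the units of the state.
- env.sense(): the state, without advancing time (a new reading comes with each control period).
- env.capture(name): name is "scene" or "top"; returns a dict with "pixels" (480x640x3 uint8, red, green, blue), "fx", "fy", "cx", "cy" (pixels), "R" (3x3) and "t" (3): a world point X has camera coordinates R X + t. Camera axes: x right, y down, z forward; pixel columns grow to the right and rows downward; lengths in m; the calibration is good to about 2 mm. A picture is of the moment at which its call begins. There is no depth.
- env.hand_in(): hands the job in; it is judged then, once.
Trained networks look in the newest picture that a camera, given by its name, has taken for a name from the list of things; names that differ only in an ending like _2 or _b are one class to them, and where a whole thing is asked for, a point or a joint stands for the part that bears it (a point fixed in the world has none). Each returns a list of dicts, best first, with "score" (0 to 1); they miss things now and then, are a little off and sometimes report something else, mostly with a low value. They report only what shows in the picture. A call takes as long as a camera call.
- env.boxes_of(camera, target): "point" ([x, y, z] in m, in world coordinates, good to about 4 mm: the middle of the surface that is visible of it).
- env.silhouettes(camera, target): "pixels" (480x640 bool, what is visible of it).
- env.tip_of(camera, target): "point" ([x, y, z] in m, in world coordinates, good to about 4 mm: a listed point, or the origin of a listed thing).
The state is a dict: "clock": time; "qpos": joint angles; "qd": joint speeds; "joint_efforts": joint torques, N m; "ee_pos": TCP position; "tcp_rot": TCP orientation; "force": force on the tool from outside, world axes, zero at the start; "torque": the same for the moment, N m; "finger_gap": opening from 0.0 (shut) to 1.0 (fully open); "gripper_force": force on a finger pad.
Only numpy, scipy, OpenCV 4.12 (cv2) and the standard library are available. Lean on these libraries where they do the work, as an engineer would, in place of code of your own. Each camera call takes 0.05 s, during which the arm holds its last target. There are 200 camera calls.

## Working session

There is one attempt and no reset: what is moved stays moved. The work goes in short steps, Python scripts to look and compute and a tool call to move; the robot and the scene stay as the last step left them, time stands still between calls to the robot, and variables do not carry over. Pictures are saved under pics/ and viewed, at most 14 in all, crops included, and the job is handed in when it is done.

Besides the shell and the picture viewer there is one more tool, called after ">>>" by a JSON object that holds its "method" and its "body", one argument or row to a line. play_rows: Moves the arm, as the interface text tells. Shifts and turns lie within -1 to 1; 1 stands for 0.03 m of shift or 0.12 rad of turn. Its arguments: {"type":"object","properties":{"rows":{"type":"array"},"force":{"type":"number"}},"required":["rows"]}

```bash
mkdir -p pics; ls; python3 - <<'E'
from station import env
import cv2,numpy as np
for c in ["scene","top"]:
    d=env.capture(c); cv2.imwrite(f"pics/{c}0.png",d["pixels"][:,:,::-1])
    print(c,d["fx"],d["cx"],d["cy"],np.round(d["R"],3).tolist(),np.round(d["t"],3).tolist())
    for n in ["old_tray","new_tray","tan_jar","blue_jar","green_jar","salt_shaker","pepper_mill","tin","bean_jar"]:
        print(n,[(np.round(o["point"],3).tolist(),round(o["score"],2)) for o in env.tip_of(c,n)[:2]])
s=env.sense();print({k:np.round(v,3).tolist() for k,v in s.items()},env.hold_point_z)
E
```

```text
pics
scene 437.0624886005775 315.75506356994185 227.55437893443917 [[0.639, -0.769, 0.015], [-0.579, -0.494, -0.649], [0.507, 0.406, -0.761]] [-0.331, 0.371, 0.596]
old_tray [([0.423, 0.18, 0.004], 0.68)]
new_tray [([0.5, -0.186, -0.002], 0.74), ([0.422, 0.179, 0.001], 0.41)]
tan_jar [([0.447, 0.087, 0.008], 0.75), ([0.424, 0.177, -0.002], 0.72)]
blue_jar [([0.403, 0.258, 0.007], 0.63)]
green_jar [([0.431, 0.147, 0.007], 0.69)]
salt_shaker []
pepper_mill [([0.666, 0.119, -0.003], 0.61)]
tin [([0.643, 0.224, -0.002], 0.84)]
bean_jar [([0.752, -0.012, -0.0], 0.58)]
top 557.2883157766531 318.52768787411696 233.3088479943199 [[-0.02, -1.0, -0.006], [-0.993, 0.021, -0.114], [0.114, 0.003, -0.993]] [0.054, 0.558, 1.278]
old_tray [([0.424, 0.176, -0.0], 0.67)]
new_tray [([0.503, -0.191, 0.001], 0.74), ([0.664, 0.12, 0.001], 0.31)]
tan_jar [([0.445, 0.086, 0.005], 0.56)]
blue_jar [([0.403, 0.268, 0.009], 0.97), ([0.447, 0.089, 0.007], 0.62)]
green_jar [([0.429, 0.147, 0.003], 0.55)]
salt_shaker [([0.744, -0.014, 0.0], 0.69), ([0.413, 0.202, 0.005], 0.54)]
pepper_mill [([0.664, 0.124, -0.004], 0.79), ([0.423, 0.178, 0.0], 0.47)]
tin [([0.642, 0.226, -0.0], 0.71)]
bean_jar [([0.747, -0.011, -0.002], 0.7)]
{'clock': 1.0, 'qpos': [-1.226, 0.398, 0.045, 1.537, -0.019, 1.207, -0.051], 'qd': [-0.001, -0.0, -0.001, 0.002, 0.0, -0.001, -0.0], 'joint_efforts': [0.001, -47.502, 1.363, -25.452, 0.012, 0.001, 0.0], 'ee_pos': [0.279, 0.587, 0.231], 'tcp_rot': [0.22, 0.975, 0.0, 0.0], 'force': [1.551, -0.206, -0.156], 'torque': [-0.005, -0.036, -0.003], 'gripper_force': 0.0, 'finger_gap': 0.999} 0.0187
```

View pictures.

View pics/scene0.png

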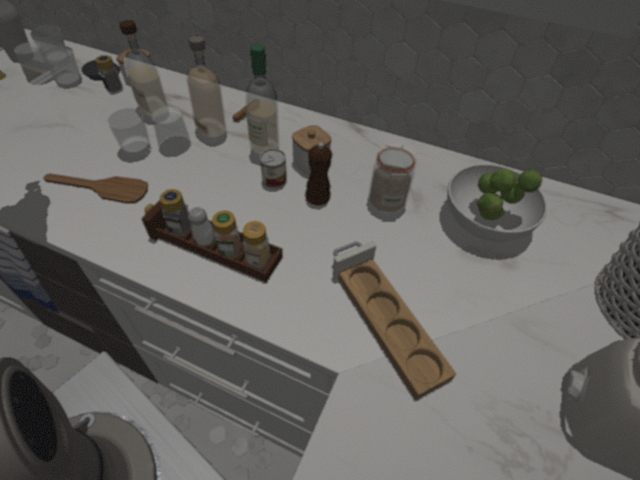

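View pics/top0.png

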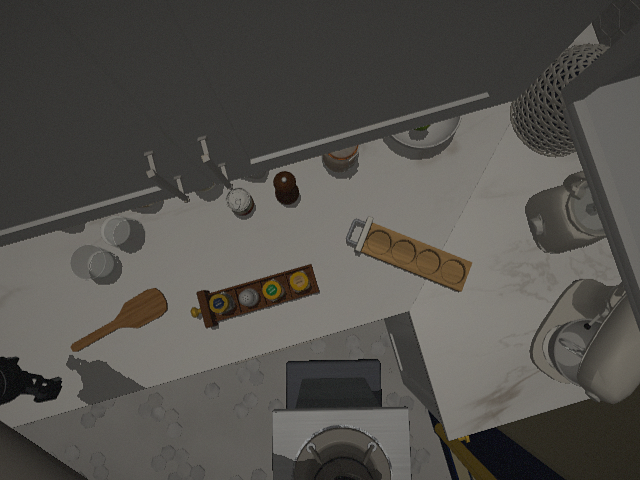

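```bash
cat > h.py <<'E'
from station import env
import cv2,numpy as np
def proj(d,P):
    c=np.asarray(P,float)@np.array(d["R"]).T+d["t"]
    return np.c_[d["fx"]*c[:,0]/c[:,2]+d["cx"], d["fy"]*c[:,1]/c[:,2]+d["cy"]]
def back(d,uv,z):
    R=np.array(d["R"]);C=-R.T@d["t"];uv=np.asarray(uv,float)
    r=np.c_[(uv[:,0]-d["cx"])/d["fx"],(uv[:,1]-d["cy"])/d["fy"],np.ones(len(uv))]@R
    return C+r*((z-C[2])/r[:,2])[:,None]
ITEMS=["blue_jar","salt_shaker","green_jar","tan_jar"]
def tips(cam,n):
    o=env.tip_of(cam,n); return o
E
python3 - <<'E'
from h import *
acc={n:[] for n in ["old_tray","new_tray"]+ITEMS}
exp={"old_tray":(.423,.178),"new_tray":(.501,-.189),"blue_jar":(.403,.265),"salt_shaker":(.415,.205),"green_jar":(.43,.147),"tan_jar":(.446,.087)}
for k in range(4):
  for c in ["scene","top"]:
    d=env.capture(c)
    for n in acc:
        for o in env.tip_of(c,n):
            p=np.array(o["point"])
            if np.hypot(*(p[:2]-exp[n]))<.02: acc[n].append(p); break
for n in acc: print(n,len(acc[n]),np.round(np.mean(acc[n],0),4),np.round(np.std(acc[n],0),4))
d=env.capture("top");im=d["pixels"]
hsv=cv2.cvtColor(im,cv2.COLOR_RGB2HSV)
s=[o for o in env.silhouettes("top","new_tray")]
m=s[0]["pixels"]&(hsv[:,:,1]>70)
m=cv2.morphologyEx(m.astype(np.uint8),cv2.MORPH_OPEN,np.ones((5,5)))
c=max(cv2.findContours(m,0,2)[0],key=cv2.contourArea).reshape(-1,2)
w=back(d,c,.026)[:,:2].astype(np.float32)
print("new rect",cv2.minAreaRect(w*1000))
m2=env.silhouettes("top","old_tray")[0]["pixels"].astype(np.uint8)
c=max(cv2.findContours(m2,0,2)[0],key=cv2.contourArea).reshape(-1,2)
print("old rect",cv2.minAreaRect(back(d,c,.03)[:,:2].astype(np.float32)*1000))
# lid centres via silhouettes
for n in ITEMS:
    o=env.silhouettes("top",n)
    if o:
        ys,xs=np.nonzero(o[0]["pixels"]);print(n,o[0]["score"],len(xs),np.round(back(d,[[xs.mean(),ys.mean()]],.095),4))
# overlay
big=cv2.resize(im[200:340,180:490],None,fx=2.5,fy=2.5,interpolation=cv2.INTER_CUBIC)[:,:,::-1].copy()
for (n,a) in (("new_tray",-110),("old_tray",-76.4)):
    p=np.mean(acc[n],0);a=np.radians(a);u=np.array([np.cos(a),np.sin(a)])
    t=np.linspace(0,6.28,40)
    for k in (-.093,-.031,.031,.093):
        q=p[:2]+u*k; r=.028 if n[0]=="n" else .021; z=.026 if n[0]=="n" else .104
        P=np.c_[q[0]+r*np.cos(t),q[1]+r*np.sin(t),0*t+z]
        cv2.polylines(big,[np.int32((proj(d,P)-[180,200])*2.5)],1,(0,255,0),1)
cv2.imwrite("pics/ov.png",big)
E
```

```text
old_tray 7 [4.228e-01 1.782e-01 2.000e-04] [0.001  0.0019 0.0014]
new_tray 8 [ 0.5013 -0.1884  0.0022] [0.0008 0.0014 0.0014]
blue_jar 8 [0.4032 0.264  0.0071] [0.0012 0.0027 0.0014]
salt_shaker 8 [0.413  0.2046 0.0062] [0.0016 0.0031 0.0017]
green_jar 8 [0.429  0.1474 0.006 ] [0.0023 0.0011 0.0018]
tan_jar 8 [0.4464 0.0876 0.0066] [0.0014 0.0017 0.002 ]
new rect ((499.5788269042969, -184.87892150878906), (251.21533203125, 75.24591827392578), 66.8723373413086)
old rect ((418.2030944824219, 197.7891387939453), (88.76875305175781, 300.1733703613281), 14.847634315490723)
blue_jar 0.7 413 [[0.4012 0.2583 0.095 ]]
salt_shaker 0.72 331 [[0.4126 0.2004 0.095 ]]
green_jar 0.72 314 [[0.4279 0.1457 0.095 ]]
tan_jar 0.81 307 [[0.4451 0.0858 0.095 ]]
```

View pics/ov.png

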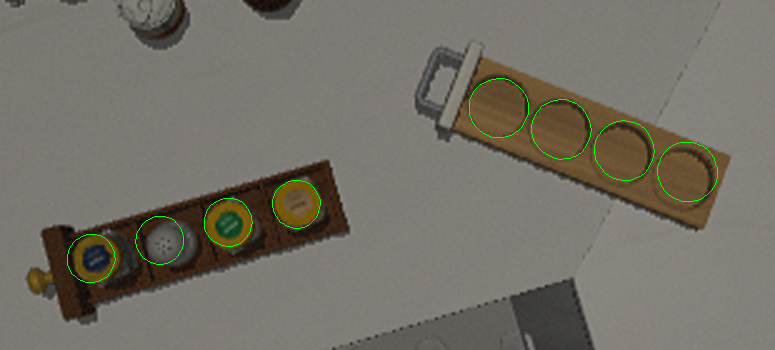

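```bash
python3 - <<'E'
from h import *
ims=[]
for c,(x0,y0,x1,y1) in (("top",(340,205,480,300)),("scene",(325,235,465,400))):
    d=env.capture(c);im=d["pixels"];f=4 if c=="top" else 3.4
    big=cv2.resize(im[y0:y1,x0:x1],None,fx=f,fy=f,interpolation=cv2.INTER_CUBIC)[:,:,::-1].copy()
    big=cv2.convertScaleAbs(big,alpha=1.5)
    for a,col in ((-112.5,(0,255,0)),):
        p=np.array([.5013,-.1880]);a=np.radians(a);u=np.array([np.cos(a),np.sin(a)])
        t=np.linspace(0,6.28,40)
        for k in (-.093,-.031,.031,.093):
            q=p+u*k
            P=np.c_[q[0]+.028*np.cos(t),q[1]+.028*np.sin(t),0*t+.026]
            cv2.polylines(big,[np.int32((proj(d,P)+.5-[x0,y0])*f)],1,col,1)
        v=np.array([-u[1],u[0]])
        P=np.array([[*(p+u*i*.134+v*j*.037),.026] for i,j in((-1,-1),(1,-1),(1,1),(-1,1))])
        cv2.polylines(big,[np.int32((proj(d,P)+.5-[x0,y0])*f)],1,(255,0,0),1)
    big=cv2.copyMakeBorder(big,0,max(0,600-big.shape[0]),0,0,0)[:600]
    ims.append(big)
o=np.hstack(ims); o=cv2.resize(o,(800,int(o.shape[0]*800/o.shape[1])));cv2.imwrite("pics/ov2.png",o)
E
```

```text
(no output)
```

View pics/ov2.png

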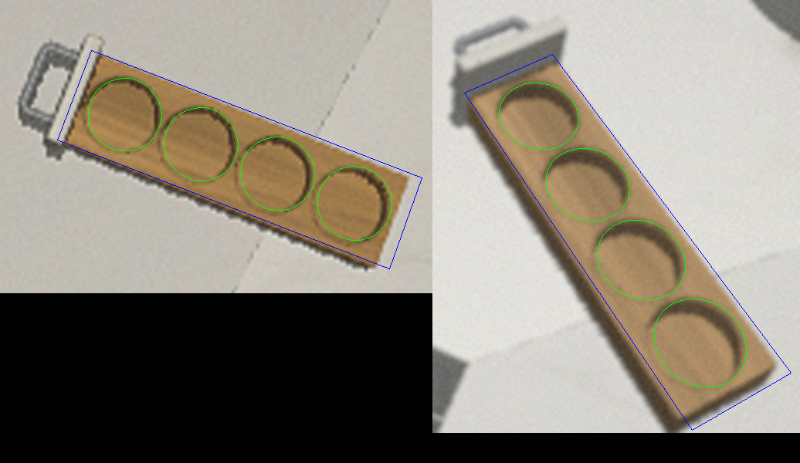

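```bash
cat >> h.py <<'E'
def go(x,y,z,phi):
    "shift units in present tool axes, and turn units, to reach target; phi=world angle of tool y, deg"
    s=env.sense();q=s["tcp_rot"];a=np.arctan2(q[1]**2-q[0]**2,2*q[0]*q[1]);dl=np.array([x,y,z])-s["ee_pos"]
    Y=np.array([np.cos(a),np.sin(a),0]);X=np.array([-Y[1],Y[0],0])
    t=-(np.radians(phi)-a);t=(t+np.pi/2)%np.pi-np.pi/2
    print("pose",np.round(s["ee_pos"],4),"phi",round(np.degrees(a),2),"units",np.round(np.array([dl@X,dl@Y,-dl[2]])/.03,3),"turn",round(t/.12,3),"t",round(s["clock"],2),"gap",round(s["finger_gap"],3),"F",np.round(s["force"],1))
E
python3 -c "
from h import *
go(.4025,.264,.19,13.6)"
```

```text
pose [0.2791 0.5871 0.2314] phi 64.58 units [-8.339 -7.96   1.378] turn 7.414 t 4.25 gap 1.001 F [-0.5  0.1  0.1]
```

>>> {"method": "play_rows", "body": {
  "rows": [-0.7, -0.66, 0.12, 0, 0, -0.7, -0.66, 0.12, 0, 0, -0.7, -0.66, 0.12, 0, 0, -0.7, -0.66, 0.12, 0, 0, -0.7, -0.66, 0.12, 0, 0, -0.7, -0.66, 0.12, 0, 0, -0.7, -0.66, 0.12, 0, 0, -0.7, -0.66, 0.12, 0, 0, -0.7, -0.66, 0.12, 0, 0, -0.7, -0.66, 0.12, 0, 0, -0.7, -0.66, 0.1, 0, 0, -0.64, -0.7, 0.08, 0, 0],
  "force": 30
}}

```text
clock: 5.25
ee_pos: [0.4032, 0.2626, 0.19]
tcp_rot: [0.22, 0.975, 0.0, 0.0]
force: [0.9, 0.0, -0.3]
finger_gap: 0.994
gripper_force: 0.0
```

>>> {"method": "play_rows", "body": {
  "rows": [0, 0, 0, 0.9, 0, 0, 0, 0, 0.9, 0, 0, 0, 0, 0.9, 0, 0, 0, 0, 0.9, 0, 0, 0, 0, 0.9, 0, 0, 0, 0, 0.9, 0, 0, 0, 0, 0.9, 0, 0, 0, 0, 0.9, 0, 0, 0, 0, 0.21, 0, 0, 0, 0, 0, 0, 0, 0, 0, 0, 0]
}}

```text
clock: 6.17
ee_pos: [0.4025, 0.2641, 0.19]
tcp_rot: [0.617, 0.787, 0.0, -0.0]
force: [0.2, -0.1, -0.0]
finger_gap: 1.004
gripper_force: 0.0
```

```bash
python3 -c "
from h import *
go(.4025,.264,.070,13.6)"
```

```text
pose [0.4025 0.2641 0.19  ] phi 13.76 units [-2.000e-03 -2.000e-03  4.001e+00] turn 0.023 t 6.17 gap 1.004 F [ 0.2 -0.1 -0. ]
```

>>> {"method": "play_rows", "body": {
  "rows": [0, 0, 0.6, 0, 0, 0, 0, 0.6, 0, 0, 0, 0, 0.6, 0, 0, 0, 0, 0.6, 0, 0, 0, 0, 0.6, 0, 0, 0, 0, 0.5, 0, 0, 0, 0, 0.3, 0, 0, 0, 0, 0.2, 0, 0, 0, 0, 0, 0, 0]
}}

```text
clock: 6.92
ee_pos: [0.402, 0.2636, 0.0691]
tcp_rot: [0.618, 0.786, -0.001, -0.0]
force: [0.2, 1.0, -0.4]
finger_gap: 0.997
gripper_force: 0.0
```

>>> {"method": "play_rows", "body": {
  "rows": [0, 0, 0, 0, 0.3, 0, 0, 0, 0, 0.4, 0, 0, 0, 0, 0.5, 0, 0, 0, 0, 0.6, 0, 0, 0, 0, 0.7, 0, 0, 0, 0, 0.7, 0, 0, 0, 0, 0.7, 0, 0, 0, 0, 0.7]
}}

```text
clock: 7.58
ee_pos: [0.4031, 0.2646, 0.071]
tcp_rot: [0.618, 0.786, 0.001, 0.0]
force: [-1.2, -0.3, 5.6]
finger_gap: 0.49
gripper_force: 29.7
```

```bash
python3 -c "
from h import *
for c in ['scene','top']:
    d=env.capture(c);x,y=(100,150) if c=='scene' else (160,220)
    im=cv2.resize(d['pixels'][y:y+150,x:x+190],None,fx=2.1,fy=2.1)
    globals()[c]=im
cv2.imwrite('pics/g1.png',np.hstack([scene,top])[:,:,::-1])
go(.4025,.264,.070,13.6);print(env.sense()['gripper_force'])"
```

```text
pose [0.4031 0.2646 0.0711] phi 13.64 units [-0.015 -0.025  0.035] turn 0.006 t 7.68 gap 0.49 F [-0.9 -0.1  5.5]
29.696003012359142
```

View pics/g1.png

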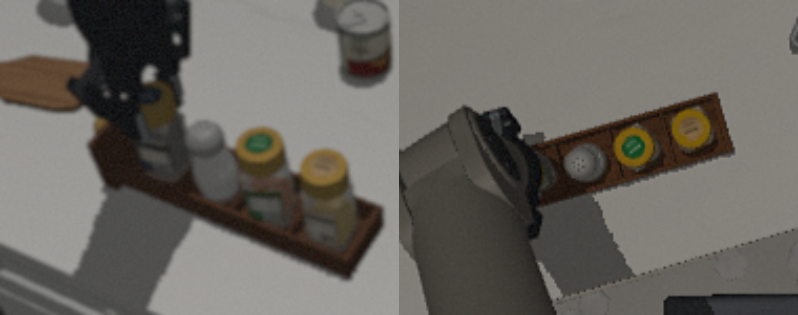

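The picture shows the fingers on the gold lid of the blue jar (scene crop at about (155,100)), gap 42 mm as expected. Lift.

>>> {"method": "play_rows", "body": {
  "rows": [0, 0, -0.2, 0, 0.7, 0, 0, -0.4, 0, 0.7, 0, 0, -0.6, 0, 0.7, 0, 0, -0.6, 0, 0.7, 0, 0, -0.6, 0, 0.7, 0, 0, -0.6, 0, 0.7, 0, 0, -0.6, 0, 0.7, 0, 0, -0.5, 0, 0.7, 0, 0, -0.2, 0, 0.7]
}}

```text
clock: 8.43
ee_pos: [0.4035, 0.2646, 0.2014]
tcp_rot: [0.618, 0.786, 0.002, 0.0]
force: [0.0, 0.6, -1.3]
finger_gap: 0.489
gripper_force: 30.6
```

```bash
python3 -c "
from h import *
go(.5369,-.1021,.197,-22.5)"
```

```text
pose [0.4035 0.2646 0.2014] phi 13.63 units [-12.927   1.441   0.147] turn 5.254 t 8.43 gap 0.489 F [ 0.   0.6 -1.3]
```

>>> {"method": "play_rows", "body": {
  "rows": [-0.4, 0.05, 0, 0, 0.7, -0.8, 0.09, 0, 0, 0.7, -0.9, 0.1, 0, 0, 0.7, -0.9, 0.1, 0, 0, 0.7, -0.9, 0.1, 0, 0, 0.7, -0.9, 0.1, 0, 0, 0.7, -0.9, 0.1, 0, 0, 0.7, -0.9, 0.1, 0, 0, 0.7, -0.9, 0.1, 0, 0, 0.7, -0.9, 0.1, 0, 0, 0.7, -0.9, 0.1, 0, 0, 0.7, -0.9, 0.1, 0, 0, 0.7]
}}

```text
clock: 9.43
ee_pos: [0.5069, -0.0278, 0.1977]
tcp_rot: [0.619, 0.786, -0.001, -0.001]
force: [1.2, 0.4, -1.0]
finger_gap: 0.492
gripper_force: 30.6
```

>>> {"method": "play_rows", "body": {
  "rows": [-0.9, 0.1, 0, 0, 0.7, -0.9, 0.1, 0, 0, 0.7, -0.6, 0.1, 0, 0, 0.7, -0.3, 0.1, 0, 0, 0.7, 0, 0, 0, 0.9, 0.7, 0, 0, 0, 0.9, 0.7, 0, 0, 0, 0.9, 0.7, 0, 0, 0, 0.9, 0.7, 0, 0, 0, 0.9, 0.7, 0, 0, 0, 0.75, 0.7, 0, 0, 0, 0, 0.7, 0, 0, 0, 0, 0.7]
}}

```text
clock: 10.43
ee_pos: [0.538, -0.1008, 0.1981]
tcp_rot: [0.83, 0.557, -0.001, -0.001]
force: [-0.8, 0.3, -0.9]
finger_gap: 0.489
gripper_force: 30.6
```

```bash
python3 -c "
from h import *
go(.5369,-.1021,.072,-22.5)
for c in ['scene','top']:
    d=env.capture(c);x,y=(320,150) if c=='scene' else (310,180)
    o=env.tip_of(c,'blue_jar');print([(np.round(a['point'],4),a['score']) for a in o[:2]])
    globals()[c]=cv2.resize(d['pixels'][y:y+150,x:x+190],None,fx=2.1,fy=2.1)
cv2.imwrite('pics/g2.png',np.hstack([scene,top])[:,:,::-1])"
```

```text
pose [ 0.538  -0.1008  0.1981] phi -22.3 units [-0.054 -0.016  4.205] turn 0.029 t 10.43 gap 0.489 F [-0.8  0.3 -0.9]
[(array([ 0.5416, -0.1019,  0.1377]), 0.56)]
[(array([ 0.5386, -0.1006,  0.1345]), 0.44)]
```

View pics/g2.png

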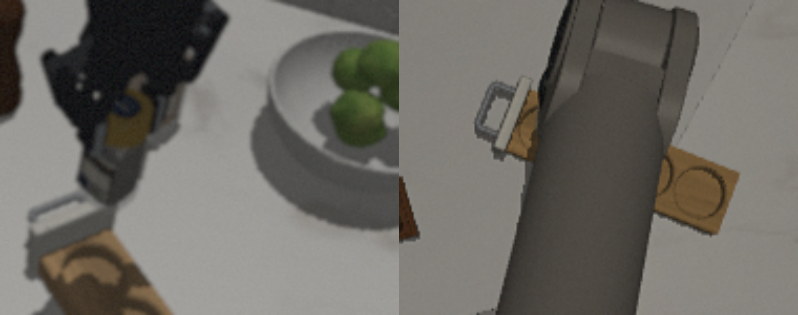

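```bash
python3 -c "
from h import *
d=env.capture('scene');x,y=350,150
im=cv2.resize(d['pixels'][y:y+120,x:x+120],None,fx=5,fy=5)[:,:,::-1].copy()
e=env.sense()['ee_pos'];t=np.linspace(0,6.28,40)
for z in(.135,.211,.231):
    P=np.c_[e[0]+.021*np.cos(t),e[1]+.021*np.sin(t),0*t+z]
    cv2.polylines(im,[np.int32((proj(d,P)+.5-[x,y])*5)],1,(0,255,0),1)
cv2.imwrite('pics/g3.png',cv2.convertScaleAbs(im,alpha=1.6))"
```

```text
(no output)
```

View pics/g3.png

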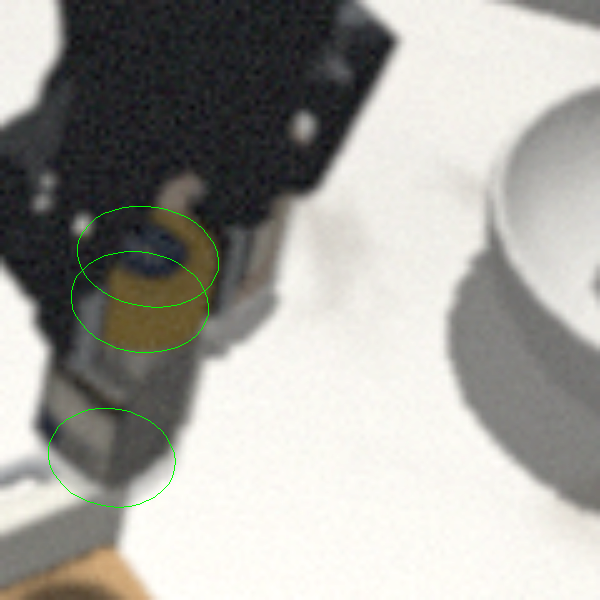

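>>> {"method": "play_rows", "body": {
  "rows": [-0.05, 0, 0.5, 0, 0.7, 0, 0, 0.6, 0, 0.7, 0, 0, 0.6, 0, 0.7, 0, 0, 0.6, 0, 0.7, 0, 0, 0.6, 0, 0.7, 0, 0, 0.5, 0, 0.7, 0, 0, 0.3, 0, 0.7, 0, 0, 0.2, 0, 0.7, 0, 0, 0.15, 0, 0.7, 0, 0, 0.1, 0, 0.7, 0, 0, 0, 0, 0.7]
}}

```text
clock: 11.6
ee_pos: [0.5382, -0.1026, 0.0744]
tcp_rot: [0.831, 0.556, 0.0, 0.0]
force: [0.7, 0.1, -1.5]
finger_gap: 0.487
gripper_force: 30.6
```

```bash
python3 -c "
from h import *
go(.5369,-.1021,.071,-22.5)"
```

```text
pose [ 0.5382 -0.1026  0.0744] phi -22.46 units [-0.001 -0.047  0.114] turn 0.006 t 11.6 gap 0.487 F [ 0.7  0.1 -1.5]
```

Not yet touching; lower gently, then open slowly.

>>> {"method": "play_rows", "body": {
  "rows": [0, 0, 0.05, 0, 0.7, 0, 0, 0.05, 0, 0.7, 0, 0, 0.03, 0, 0.7, 0, 0, 0, 0, 0.7]
}}

```text
clock: 11.93
ee_pos: [0.5386, -0.1026, 0.0712]
tcp_rot: [0.831, 0.556, 0.001, 0.0]
force: [-1.0, 0.1, 3.5]
finger_gap: 0.49
gripper_force: 31.0
```

```bash
python3 -c "
from h import *
go(.5369,-.1021,.071,-22.5)"
```

```text
pose [ 0.5386 -0.1026  0.0712] phi -22.46 units [-0.006 -0.058  0.006] turn 0.005 t 11.93 gap 0.49 F [-1.   0.1  3.5]
```

>>> {"method": "play_rows", "body": {
  "rows": [0, 0, 0, 0, 0.45, 0, 0, 0, 0, 0.4, 0, 0, 0, 0, 0.3, 0, 0, 0, 0, 0.2, 0, 0, 0, 0, 0, 0, 0, 0, 0, 0, 0, 0, -0.3, 0, 0, 0, 0, -0.7, 0, 0, 0, 0, -0.9, 0, 0, 0, 0, -0.9, 0, 0, 0, 0, -0.9, 0, 0, 0, 0, -0.5, 0, 0]
}}

```text
clock: 12.93
ee_pos: [0.5394, -0.1034, 0.2002]
tcp_rot: [0.831, 0.556, 0.002, 0.001]
force: [0.6, -0.6, 0.0]
finger_gap: 0.999
gripper_force: 0.0
```

```bash
python3 -c "
from h import *
go(.413,.2035,.197,13.6)
d=env.capture('scene');print([(np.round(a['point'],4),a['score']) for n in ('blue_jar','salt_shaker') for a in env.tip_of('scene',n)[:2]])"
```

```text
pose [ 0.5394 -0.1034  0.2002] phi -22.5 units [ 7.837 -7.809  0.108] turn -5.251 t 12.93 gap 0.999 F [ 0.6 -0.6  0. ]
[(array([ 0.537 , -0.1018,  0.0091]), 0.95), (array([0.4173, 0.2056, 0.0076]), 0.61)]
```

>>> {"method": "play_rows", "body": {
  "rows": [0.4, -0.4, 0, 0, 0, 0.7, -0.7, 0, 0, 0, 0.7, -0.7, 0, 0, 0, 0.7, -0.7, 0, 0, 0, 0.7, -0.7, 0, 0, 0, 0.7, -0.7, 0, 0, 0, 0.7, -0.7, 0, 0, 0, 0.7, -0.7, 0, 0, 0, 0.7, -0.7, 0, 0, 0, 0.7, -0.7, 0, 0, 0, 0.7, -0.7, 0, 0, 0, 0.47, -0.41, 0, 0, 0]
}}

```text
clock: 14.08
ee_pos: [0.4091, 0.2076, 0.1953]
tcp_rot: [0.83, 0.557, -0.001, -0.001]
force: [0.0, -0.1, -0.7]
finger_gap: 1.001
gripper_force: 0.0
```

>>> {"method": "play_rows", "body": {
  "rows": [0, 0, 0, -0.9, 0, 0, 0, 0, -0.9, 0, 0, 0, 0, -0.9, 0, 0, 0, 0, -0.9, 0, 0, 0, 0, -0.9, 0, 0, 0, 0, -0.75, 0, 0, 0, 0, 0, 0, 0, 0, 0, 0, 0]
}}

```text
clock: 14.75
ee_pos: [0.4111, 0.2047, 0.1956]
tcp_rot: [0.619, 0.785, -0.001, -0.0]
force: [-0.3, 1.0, -0.8]
finger_gap: 1.0
gripper_force: 0.0
```

```bash
python3 -c "
from h import *
go(.4135,.2045,.042,13.6)"
```

```text
pose [0.4111 0.2047 0.1956] phi 13.49 units [-0.024  0.077  5.121] turn -0.017 t 14.75 gap 1.0 F [-0.3  1.  -0.8]
```

>>> {"method": "play_rows", "body": {
  "rows": [-0.02, 0.08, 0.5, 0, 0, 0, 0, 0.7, 0, 0, 0, 0, 0.7, 0, 0, 0, 0, 0.7, 0, 0, 0, 0, 0.7, 0, 0, 0, 0, 0.7, 0, 0, 0, 0, 0.6, 0, 0, 0, 0, 0.3, 0, 0, 0, 0, 0.2, 0, 0, 0, 0, 0, 0, 0]
}}

```text
clock: 15.58
ee_pos: [0.4136, 0.2047, 0.0426]
tcp_rot: [0.619, 0.786, -0.001, -0.0]
force: [0.5, 0.1, 0.1]
finger_gap: 1.001
gripper_force: 0.0
```

>>> {"method": "play_rows", "body": {
  "rows": [0, 0, 0, 0, 0.3, 0, 0, 0, 0, 0.4, 0, 0, 0, 0, 0.5, 0, 0, 0, 0, 0.6, 0, 0, 0, 0, 0.7, 0, 0, 0, 0, 0.7, 0, 0, 0, 0, 0.7, 0, 0, 0, 0, 0.7]
}}

```text
clock: 16.25
ee_pos: [0.4147, 0.2056, 0.0445]
tcp_rot: [0.618, 0.786, 0.001, -0.0]
force: [-0.8, -1.4, 6.3]
finger_gap: 0.435
gripper_force: 29.5
```

>>> {"method": "play_rows", "body": {
  "rows": [0, 0, -0.1, 0, 0.7, 0, 0, -0.3, 0, 0.7, 0, 0, -0.6, 0, 0.7, 0, 0, -0.6, 0, 0.7, 0, 0, -0.6, 0, 0.7, 0, 0, -0.6, 0, 0.7, 0, 0, -0.6, 0, 0.7, 0, 0, -0.6, 0, 0.7, 0, 0, -0.4, 0, 0.7, 0, 0, -0.2, 0, 0.7, 0, 0, 0, 0, 0.7]
}}

```text
clock: 17.17
ee_pos: [0.415, 0.2055, 0.1832]
tcp_rot: [0.618, 0.786, 0.002, 0.0]
force: [0.1, -0.4, -1.1]
finger_gap: 0.444
gripper_force: 29.9
```

```bash
python3 -c "
from h import *
go(.5134,-.1594,.18,-22.5)
for c in ['scene','top']:
    d=env.capture(c);x,y=(140,130) if c=='scene' else (180,220)
    print([(np.round(a['point'],4),a['score']) for a in env.tip_of(c,'salt_shaker')[:2]])
    globals()[c]=cv2.resize(d['pixels'][y:y+150,x:x+190],None,fx=2.1,fy=2.1)
cv2.imwrite('pics/s1.png',np.hstack([scene,top])[:,:,::-1])"
```

```text
pose [0.415  0.2055 0.1832] phi 13.63 units [-12.594   0.321   0.105] turn 5.254 t 17.17 gap 0.444 F [ 0.1 -0.4 -1.1]
[(array([0.4145, 0.2069, 0.1428]), 0.7)]
[]
```

View pics/s1.png

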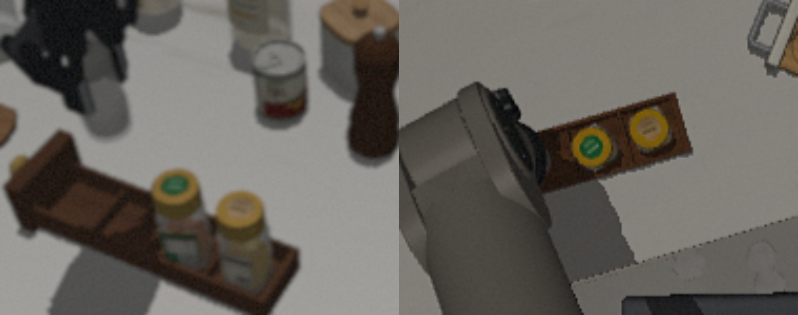

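>>> {"method": "play_rows", "body": {
  "rows": [-0.4, 0.02, 0, 0, 0.7, -0.8, 0.02, 0, 0, 0.7, -0.9, 0.02, 0, 0, 0.7, -0.9, 0.02, 0, 0, 0.7, -0.9, 0.02, 0, 0, 0.7, -0.9, 0.02, 0, 0, 0.7, -0.9, 0.02, 0, 0, 0.7, -0.9, 0.02, 0, 0, 0.7, -0.9, 0.02, 0, 0, 0.7, -0.9, 0.02, 0, 0, 0.7, -0.9, 0.02, 0, 0, 0.7, -0.9, 0.02, 0, 0, 0.7]
}}

```text
clock: 18.37
ee_pos: [0.4927, -0.093, 0.1809]
tcp_rot: [0.619, 0.786, -0.001, -0.0]
force: [0.0, 0.2, -0.6]
finger_gap: 0.44
gripper_force: 29.9
```

>>> {"method": "play_rows", "body": {
  "rows": [-0.9, 0.02, 0, 0, 0.7, -0.8, 0.02, 0, 0, 0.7, -0.5, 0.02, 0, 0, 0.7, -0.19, 0.02, 0, 0, 0.7, 0, 0, 0, 0.9, 0.7, 0, 0, 0, 0.9, 0.7, 0, 0, 0, 0.9, 0.7, 0, 0, 0, 0.9, 0.7, 0, 0, 0, 0.9, 0.7, 0, 0, 0, 0.75, 0.7, 0, 0, 0, 0, 0.7, 0, 0, 0, 0, 0.7]
}}

```text
clock: 19.37
ee_pos: [0.5121, -0.1592, 0.181]
tcp_rot: [0.83, 0.557, -0.0, -0.0]
force: [0.7, 0.7, -1.2]
finger_gap: 0.439
gripper_force: 29.9
```

```bash
python3 -c "
from h import *
go(.5134,-.1594,.046,-22.5)
for k in range(2):
  for c in ['scene','top']:
    d=env.capture(c)
    print([(np.round(a['point'],4),a['score']) for a in env.tip_of(c,'salt_shaker')[:2]])
d=env.capture('scene');x,y=350,170
im=cv2.resize(d['pixels'][y:y+120,x:x+120],None,fx=5,fy=5)[:,:,::-1].copy()
e=env.sense()['ee_pos'];t=np.linspace(0,6.28,40)
b=e[2]-.0365
for z,r in((b,.022),(b+.066,.022),(b+.09,.01)):
    P=np.c_[e[0]+r*np.cos(t),e[1]+r*np.sin(t),0*t+z]
    cv2.polylines(im,[np.int32((proj(d,P)+.5-[x,y])*5)],1,(0,255,0),1)
cv2.imwrite('pics/s2.png',cv2.convertScaleAbs(im,alpha=1.6))"
```

```text
pose [ 0.5121 -0.1592  0.181 ] phi -22.3 units [0.011 0.042 4.5  ] turn 0.03 t 19.37 gap 0.439 F [ 0.7  0.7 -1.2]
[(array([ 0.5125, -0.1604,  0.1417]), 0.79)]
[(array([ 0.5089, -0.1625,  0.1438]), 0.58)]
[(array([ 0.5118, -0.1589,  0.1418]), 0.58)]
[(array([ 0.512 , -0.1613,  0.1443]), 0.53)]
```

View pics/s2.png

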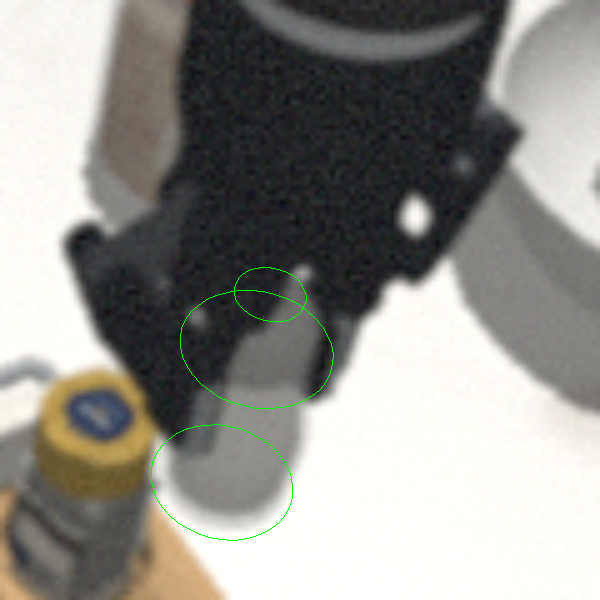

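>>> {"method": "play_rows", "body": {
  "rows": [0.02, 0.05, 0.5, 0.03, 0.7, 0, 0, 0.7, 0, 0.7, 0, 0, 0.7, 0, 0.7, 0, 0, 0.7, 0, 0.7, 0, 0, 0.7, 0, 0.7, 0, 0, 0.5, 0, 0.7, 0, 0, 0.3, 0, 0.7, 0, 0, 0.2, 0, 0.7, 0, 0, 0.1, 0, 0.7, 0, 0, 0.05, 0, 0.7, 0, 0, 0, 0, 0.7]
}}

```text
clock: 20.73
ee_pos: [0.5147, -0.1599, 0.0484]
tcp_rot: [0.832, 0.554, 0.0, 0.0]
force: [-0.4, 1.0, -0.0]
finger_gap: 0.439
gripper_force: 29.9
```

```bash
python3 -c "
from h import *
go(.5134,-.1594,.0445,-22.5)"
```

```text
pose [ 0.5147 -0.1599  0.0484] phi -22.67 units [-0.002 -0.045  0.131] turn -0.025 t 20.73 gap 0.439 F [-0.4  1.  -0. ]
```

>>> {"method": "play_rows", "body": {
  "rows": [0, 0, 0.05, 0, 0.7, 0, 0, 0.04, 0, 0.7, 0, 0, 0, 0, 0.7]
}}

```text
clock: 20.98
ee_pos: [0.5144, -0.1597, 0.0455]
tcp_rot: [0.832, 0.554, 0.0, 0.0]
force: [0.1, 0.4, -0.6]
finger_gap: 0.441
gripper_force: 29.9
```

>>> {"method": "play_rows", "body": {
  "rows": [0, 0, 0.03, 0, 0.7, 0, 0, 0, 0, 0.7]
}}

```text
clock: 21.15
ee_pos: [0.5145, -0.1597, 0.0446]
tcp_rot: [0.832, 0.554, 0.0, 0.0]
force: [-0.5, 0.1, -0.3]
finger_gap: 0.44
gripper_force: 30.1
```

>>> {"method": "play_rows", "body": {
  "rows": [0, 0, 0.03, 0, 0.7, 0, 0, 0, 0, 0.7]
}}

```text
clock: 21.32
ee_pos: [0.5146, -0.1598, 0.0445]
tcp_rot: [0.832, 0.554, 0.001, -0.0]
force: [-1.6, 0.7, 8.6]
finger_gap: 0.44
gripper_force: 31.2
```

>>> {"method": "play_rows", "body": {
  "rows": [0, 0, 0.03, 0, 0.7, 0, 0, 0, 0, 0.7]
}}

```text
clock: 21.48
ee_pos: [0.5146, -0.1598, 0.0444]
tcp_rot: [0.832, 0.554, 0.001, -0.001]
force: [-3.7, 2.4, 14.7]
finger_gap: 0.437
gripper_force: 32.2
```

>>> {"method": "play_rows", "body": {
  "rows": [0, 0, -0.03, 0, 0.7, 0, 0, 0, 0, 0.5, 0, 0, 0, 0, 0.4, 0, 0, 0, 0, 0.2, 0, 0, 0, 0, 0, 0, 0, 0, 0, 0, 0, 0, -0.3, 0, 0, 0, 0, -0.7, 0, 0, 0, 0, -0.9, 0, 0, 0, 0, -0.9, 0, 0, 0, 0, -0.9, 0, 0, 0, 0, -0.9, 0, 0]
}}

```text
clock: 22.48
ee_pos: [0.5139, -0.16, 0.1833]
tcp_rot: [0.833, 0.554, 0.0, 0.0]
force: [0.1, 0.7, 0.3]
finger_gap: 1.002
gripper_force: 0.0
```

```bash
python3 -c "
from h import *
go(.429,.147,.195,13.6)
d=env.capture('scene');print([(n,np.round(a['point'],4),a['score']) for n in ITEMS for a in env.tip_of('scene',n)[:2]])"
```

```text
pose [ 0.5139 -0.16    0.1833] phi -22.71 units [ 8.348 -6.561 -0.391] turn -5.282 t 22.48 gap 1.002 F [0.1 0.7 0.3]
[('blue_jar', array([ 0.538 , -0.1039,  0.0109]), 0.72), ('salt_shaker', array([ 0.5139, -0.1555,  0.0043]), 0.98), ('green_jar', array([0.4282, 0.1519, 0.007 ]), 0.59), ('tan_jar', array([0.446 , 0.0891, 0.0095]), 0.63)]
```

>>> {"method": "play_rows", "body": {
  "rows": [0.4, -0.31, -0.2, 0, 0, 0.75, -0.59, -0.2, 0, 0, 0.75, -0.59, 0, 0, 0, 0.75, -0.59, 0, 0, 0, 0.75, -0.59, 0, 0, 0, 0.75, -0.59, 0, 0, 0, 0.75, -0.59, 0, 0, 0, 0.75, -0.59, 0, 0, 0, 0.75, -0.59, 0, 0, 0, 0.75, -0.59, 0, 0, 0, 0.75, -0.59, 0, 0, 0, 0.45, -0.35, 0, 0, 0]
}}

```text
clock: 23.73
ee_pos: [0.4269, 0.1501, 0.1922]
tcp_rot: [0.831, 0.556, -0.001, -0.001]
force: [0.4, 1.1, -0.2]
finger_gap: 0.999
gripper_force: 0.0
```

>>> {"method": "play_rows", "body": {
  "rows": [0, 0, 0, -0.9, 0, 0, 0, 0, -0.9, 0, 0, 0, 0, -0.9, 0, 0, 0, 0, -0.9, 0, 0, 0, 0, -0.9, 0, 0, 0, 0, -0.78, 0, 0, 0, 0, 0, 0, 0, 0, 0, 0, 0]
}}

```text
clock: 24.4
ee_pos: [0.4284, 0.1468, 0.1925]
tcp_rot: [0.619, 0.785, -0.001, -0.0]
force: [-1.2, 0.8, -0.8]
finger_gap: 0.999
gripper_force: 0.0
```

```bash
python3 -c "
from h import *
go(.429,.1475,.070,13.6)"
```

```text
pose [0.4284 0.1468 0.1925] phi 13.48 units [0.016 0.026 4.084] turn -0.018 t 24.4 gap 0.999 F [-1.2  0.8 -0.8]
```

>>> {"method": "play_rows", "body": {
  "rows": [0.02, 0.03, 0.6, 0, 0, 0, 0, 0.6, 0, 0, 0, 0, 0.6, 0, 0, 0, 0, 0.6, 0, 0, 0, 0, 0.6, 0, 0, 0, 0, 0.5, 0, 0, 0, 0, 0.3, 0, 0, 0, 0, 0.2, 0, 0, 0, 0, 0.05, 0, 0, 0, 0, 0, 0, 0]
}}

```text
clock: 25.23
ee_pos: [0.4299, 0.148, 0.072]
tcp_rot: [0.618, 0.786, -0.0, 0.0]
force: [0.7, 0.5, -0.2]
finger_gap: 0.998
gripper_force: 0.0
```

>>> {"method": "play_rows", "body": {
  "rows": [0, 0, 0, 0, 0.3, 0, 0, 0, 0, 0.4, 0, 0, 0, 0, 0.5, 0, 0, 0, 0, 0.6, 0, 0, 0, 0, 0.7, 0, 0, 0, 0, 0.7, 0, 0, 0, 0, 0.7, 0, 0, 0, 0, 0.7]
}}

```text
clock: 25.9
ee_pos: [0.4302, 0.1484, 0.0728]
tcp_rot: [0.618, 0.786, 0.001, -0.0]
force: [-2.0, -0.7, 5.7]
finger_gap: 0.502
gripper_force: 29.4
```

>>> {"method": "play_rows", "body": {
  "rows": [0, 0, -0.1, 0, 0.7, 0, 0, -0.3, 0, 0.7, 0, 0, -0.6, 0, 0.7, 0, 0, -0.6, 0, 0.7, 0, 0, -0.6, 0, 0.7, 0, 0, -0.6, 0, 0.7, 0, 0, -0.6, 0, 0.7, 0, 0, -0.6, 0, 0.7, 0, 0, -0.3, 0, 0.7, 0, 0, 0, 0, 0.7]
}}

```text
clock: 26.73
ee_pos: [0.4313, 0.1486, 0.2032]
tcp_rot: [0.618, 0.786, 0.002, 0.0]
force: [0.3, 1.1, -1.1]
finger_gap: 0.5
gripper_force: 29.7
```

```bash
python3 -c "
from h import *
go(.4896,-.2166,.197,-22.5)
for c in ['scene','top']:
    d=env.capture(c);print([(n,np.round(a['point'],4),a['score']) for n in ITEMS for a in env.tip_of(c,n)[:1]])"
```

```text
pose [0.4313 0.1486 0.2032] phi 13.63 units [-12.29   -0.979   0.206] turn 5.255 t 26.73 gap 0.5 F [ 0.3  1.1 -1.1]
[('blue_jar', array([ 0.5413, -0.1056,  0.0084]), 0.97), ('salt_shaker', array([ 0.512 , -0.1578,  0.0036]), 0.93), ('green_jar', array([0.4302, 0.1469, 0.1375]), 0.59), ('tan_jar', array([0.4484, 0.0879, 0.0075]), 0.68)]
[('blue_jar', array([ 0.5388, -0.0987,  0.008 ]), 0.7), ('salt_shaker', array([ 0.5138, -0.1613,  0.0075]), 0.69), ('tan_jar', array([0.4464, 0.0872, 0.0055]), 0.89)]
```

>>> {"method": "play_rows", "body": {
  "rows": [-0.4, -0.06, 0, 0, 0.7, -0.8, -0.06, 0, 0, 0.7, -0.9, -0.06, 0, 0, 0.7, -0.9, -0.06, 0, 0, 0.7, -0.9, -0.06, 0, 0, 0.7, -0.9, -0.06, 0, 0, 0.7, -0.9, -0.06, 0, 0, 0.7, -0.9, -0.06, 0, 0, 0.7, -0.9, -0.06, 0, 0, 0.7, -0.9, -0.06, 0, 0, 0.7, -0.9, -0.06, 0, 0, 0.7, -0.9, -0.06, 0, 0, 0.7]
}}

```text
clock: 28.23
ee_pos: [0.4805, -0.1566, 0.201]
tcp_rot: [0.618, 0.786, -0.0, 0.0]
force: [1.2, -0.2, -1.4]
finger_gap: 0.497
gripper_force: 29.7
```

>>> {"method": "play_rows", "body": {
  "rows": [-0.9, -0.06, 0, 0, 0.7, -0.7, -0.06, 0, 0, 0.7, -0.35, -0.07, 0, 0, 0.7, -0.14, -0.07, 0, 0, 0.7, 0, 0, 0, 0.9, 0.7, 0, 0, 0, 0.9, 0.7, 0, 0, 0, 0.9, 0.7, 0, 0, 0, 0.9, 0.7, 0, 0, 0, 0.9, 0.7, 0, 0, 0, 0.75, 0.7, 0, 0, 0, 0, 0.7, 0, 0, 0, 0, 0.7]
}}

```text
clock: 29.23
ee_pos: [0.4879, -0.2167, 0.2008]
tcp_rot: [0.83, 0.557, -0.0, -0.0]
force: [-0.5, -0.0, -1.5]
finger_gap: 0.497
gripper_force: 29.8
```

```bash
python3 -c "
from h import *
go(.4896,-.2166,.075,-22.5)
for k in range(2):
  for c in ['scene','top']:
    d=env.capture(c);print([(n,np.round(a['point'],4),a['score']) for n in ITEMS[2:3] for a in env.tip_of(c,n)[:1]])"
```

```text
pose [ 0.4879 -0.2167  0.2008] phi -22.3 units [0.026 0.051 4.194] turn 0.029 t 29.23 gap 0.497 F [-0.5 -0.  -1.5]
[('green_jar', array([ 0.4868, -0.2171,  0.1371]), 0.81)]
[('green_jar', array([ 0.4904, -0.2167,  0.1316]), 0.73)]
[('green_jar', array([ 0.4833, -0.2176,  0.136 ]), 0.71)]
[('green_jar', array([ 0.7457, -0.0135, -0.0022]), 0.5)]
```

>>> {"method": "play_rows", "body": {
  "rows": [0.02, 0.05, 0.5, 0.03, 0.7, 0, 0, 0.6, 0, 0.7, 0, 0, 0.6, 0, 0.7, 0, 0, 0.6, 0, 0.7, 0, 0, 0.6, 0, 0.7, 0, 0, 0.5, 0, 0.7, 0, 0, 0.3, 0, 0.7, 0, 0, 0.2, 0, 0.7, 0, 0, 0.15, 0, 0.7, 0, 0, 0.1, 0, 0.7, 0, 0, 0.05, 0, 0.7, 0, 0, 0, 0, 0.7]
}}

```text
clock: 30.63
ee_pos: [0.4901, -0.2173, 0.0752]
tcp_rot: [0.832, 0.554, 0.0, 0.0]
force: [-0.2, 0.1, -0.4]
finger_gap: 0.496
gripper_force: 29.7
```

>>> {"method": "play_rows", "body": {
  "rows": [0, 0, 0.03, 0, 0.7, 0, 0, 0, 0, 0.7]
}}

```text
clock: 30.8
ee_pos: [0.4901, -0.2173, 0.0744]
tcp_rot: [0.832, 0.554, 0.0, 0.0]
force: [-0.6, -0.3, -2.0]
finger_gap: 0.494
gripper_force: 29.7
```

>>> {"method": "play_rows", "body": {
  "rows": [0, 0, 0.04, 0, 0.7, 0, 0, 0, 0, 0.7]
}}

```text
clock: 30.97
ee_pos: [0.4901, -0.2173, 0.0731]
tcp_rot: [0.832, 0.554, 0.0, 0.0]
force: [-0.3, -0.4, -0.9]
finger_gap: 0.498
gripper_force: 29.8
```

>>> {"method": "play_rows", "body": {
  "rows": [0, 0, 0.03, 0, 0.7, 0, 0, 0, 0, 0.7]
}}

```text
clock: 31.13
ee_pos: [0.4901, -0.2175, 0.0729]
tcp_rot: [0.832, 0.554, 0.0, 0.0]
force: [-1.7, 1.5, 6.0]
finger_gap: 0.501
gripper_force: 31.1
```

Contact; release and rise.

>>> {"method": "play_rows", "body": {
  "rows": [0, 0, 0, 0, 0.45, 0, 0, 0, 0, 0.4, 0, 0, 0, 0, 0.2, 0, 0, 0, 0, 0, 0, 0, 0, 0, 0, 0, 0, 0, 0, 0, 0, 0, -0.3, 0, 0, 0, 0, -0.7, 0, 0, 0, 0, -0.9, 0, 0, 0, 0, -0.9, 0, 0, 0, 0, -0.9, 0, 0, 0, 0, -0.4, 0, 0]
}}

```text
clock: 32.13
ee_pos: [0.4912, -0.2185, 0.1987]
tcp_rot: [0.832, 0.554, 0.002, 0.002]
force: [0.2, -0.1, -0.1]
finger_gap: 1.001
gripper_force: 0.0
```

```bash
python3 -c "
from h import *
go(.4465,.0875,.197,13.6)
d=env.capture('scene');print([(n,np.round(a['point'],4),a['score']) for n in ITEMS for a in env.tip_of('scene',n)[:2]])"
```

```text
pose [ 0.4912 -0.2185  0.1987] phi -22.71 units [ 8.835 -5.312  0.056] turn -5.281 t 32.13 gap 1.001 F [ 0.2 -0.1 -0.1]
[('blue_jar', array([ 0.5398, -0.1025,  0.0104]), 0.94), ('salt_shaker', array([ 0.5149, -0.1574,  0.0049]), 0.69), ('salt_shaker', array([0.4485, 0.0884, 0.0085]), 0.24), ('green_jar', array([ 0.4902, -0.2172,  0.0083]), 0.73), ('green_jar', array([ 0.5427, -0.1034,  0.0109]), 0.33), ('tan_jar', array([0.4461, 0.0888, 0.0097]), 0.81), ('tan_jar', array([ 0.6424,  0.228 , -0.0024]), 0.6)]
```

>>> {"method": "play_rows", "body": {
  "rows": [0.4, -0.24, 0, 0, 0, 0.8, -0.48, 0, 0, 0, 0.8, -0.48, 0, 0, 0, 0.8, -0.48, 0, 0, 0, 0.8, -0.48, 0, 0, 0, 0.8, -0.48, 0, 0, 0, 0.8, -0.48, 0, 0, 0, 0.8, -0.48, 0, 0, 0, 0.8, -0.48, 0, 0, 0, 0.8, -0.48, 0, 0, 0, 0.8, -0.48, 0, 0, 0, 0.44, -0.27, 0, 0, 0]
}}

```text
clock: 33.38
ee_pos: [0.4432, 0.0923, 0.1936]
tcp_rot: [0.831, 0.556, -0.001, -0.001]
force: [0.3, 0.6, 0.3]
finger_gap: 1.001
gripper_force: 0.0
```

>>> {"method": "play_rows", "body": {
  "rows": [0, 0, 0, -0.9, 0, 0, 0, 0, -0.9, 0, 0, 0, 0, -0.9, 0, 0, 0, 0, -0.9, 0, 0, 0, 0, -0.9, 0, 0, 0, 0, -0.78, 0, 0, 0, 0, 0, 0, 0, 0, 0, 0, 0]
}}

```text
clock: 34.05
ee_pos: [0.4442, 0.0886, 0.194]
tcp_rot: [0.619, 0.785, -0.001, -0.0]
force: [0.5, -0.1, 1.2]
finger_gap: 0.999
gripper_force: 0.0
```

```bash
python3 -c "
from h import *
go(.4465,.0875,.070,13.6)"
```

```text
pose [0.4442 0.0886 0.194 ] phi 13.48 units [-0.054  0.066  4.135] turn -0.018 t 34.05 gap 0.999 F [ 0.5 -0.1  1.2]
```

>>> {"method": "play_rows", "body": {
  "rows": [-0.03, 0.06, 0.6, 0, 0, 0, 0, 0.6, 0, 0, 0, 0, 0.6, 0, 0, 0, 0, 0.6, 0, 0, 0, 0, 0.6, 0, 0, 0, 0, 0.5, 0, 0, 0, 0, 0.3, 0, 0, 0, 0, 0.2, 0, 0, 0, 0, 0.1, 0, 0, 0, 0, 0, 0, 0]
}}

```text
clock: 34.88
ee_pos: [0.4469, 0.0884, 0.0718]
tcp_rot: [0.618, 0.786, -0.0, -0.0]
force: [-0.0, -0.7, 0.9]
finger_gap: 1.002
gripper_force: 0.0
```

>>> {"method": "play_rows", "body": {
  "rows": [0, 0, 0, 0, 0.3, 0, 0, 0, 0, 0.4, 0, 0, 0, 0, 0.5, 0, 0, 0, 0, 0.6, 0, 0, 0, 0, 0.7, 0, 0, 0, 0, 0.7, 0, 0, 0, 0, 0.7, 0, 0, 0, 0, 0.7]
}}

```text
clock: 35.55
ee_pos: [0.4473, 0.0887, 0.0726]
tcp_rot: [0.618, 0.786, 0.0, -0.0]
force: [-2.1, -1.1, 6.7]
finger_gap: 0.474
gripper_force: 29.8
```

>>> {"method": "play_rows", "body": {
  "rows": [0, 0, -0.1, 0, 0.7, 0, 0, -0.3, 0, 0.7, 0, 0, -0.6, 0, 0.7, 0, 0, -0.6, 0, 0.7, 0, 0, -0.6, 0, 0.7, 0, 0, -0.6, 0, 0.7, 0, 0, -0.6, 0, 0.7, 0, 0, -0.6, 0, 0.7, 0, 0, -0.3, 0, 0.7, 0, 0, 0, 0, 0.7]
}}

```text
clock: 36.38
ee_pos: [0.4484, 0.0889, 0.2029]
tcp_rot: [0.618, 0.786, 0.002, 0.0]
force: [1.1, 0.1, -0.9]
finger_gap: 0.475
gripper_force: 30.2
```

```bash
python3 -c "
from h import *
go(.4659,-.2739,.197,-22.5)
for c in ['scene','top']:
    d=env.capture(c);print([(n,np.round(a['point'],4),a['score']) for n in ITEMS for a in env.tip_of(c,n)[:1]])"
```

```text
pose [0.4484 0.0889 0.2029] phi 13.65 units [-11.889  -2.285   0.196] turn 5.258 t 36.38 gap 0.475 F [ 1.1  0.1 -0.9]
[('blue_jar', array([ 0.5385, -0.1056,  0.0076]), 0.71), ('salt_shaker', array([ 0.5129, -0.1589,  0.0057]), 0.96), ('green_jar', array([ 0.49  , -0.2172,  0.0064]), 0.94), ('tan_jar', array([0.4503, 0.0896, 0.1382]), 0.78)]
[('blue_jar', array([ 0.5402, -0.1   ,  0.0076]), 0.62), ('salt_shaker', array([ 0.513 , -0.1641,  0.0056]), 0.72), ('green_jar', array([ 0.4926, -0.2181,  0.0045]), 0.85)]
```

>>> {"method": "play_rows", "body": {
  "rows": [-0.4, -0.14, 0, 0, 0.7, -0.8, -0.14, 0, 0, 0.7, -0.9, -0.14, 0, 0, 0.7, -0.9, -0.14, 0, 0, 0.7, -0.9, -0.14, 0, 0, 0.7, -0.9, -0.14, 0, 0, 0.7, -0.9, -0.14, 0, 0, 0.7, -0.9, -0.14, 0, 0, 0.7, -0.9, -0.14, 0, 0, 0.7, -0.9, -0.14, 0, 0, 0.7, -0.9, -0.14, 0, 0, 0.7, -0.9, -0.14, 0, 0, 0.7]
}}

```text
clock: 37.88
ee_pos: [0.4693, -0.223, 0.2009]
tcp_rot: [0.618, 0.786, -0.0, -0.0]
force: [-0.4, 0.9, -1.1]
finger_gap: 0.475
gripper_force: 30.2
```

>>> {"method": "play_rows", "body": {
  "rows": [-0.8, -0.15, 0, 0, 0.7, -0.5, -0.15, 0, 0, 0.7, -0.28, -0.15, 0, 0, 0.7, -0.11, -0.15, 0, 0, 0.7, 0, 0, 0, 0.9, 0.7, 0, 0, 0, 0.9, 0.7, 0, 0, 0, 0.9, 0.7, 0, 0, 0, 0.9, 0.7, 0, 0, 0, 0.9, 0.7, 0, 0, 0, 0.75, 0.7, 0, 0, 0, 0, 0.7, 0, 0, 0, 0, 0.7]
}}

```text
clock: 38.88
ee_pos: [0.4644, -0.2734, 0.2007]
tcp_rot: [0.83, 0.557, -0.0, -0.0]
force: [-0.4, 0.0, -1.5]
finger_gap: 0.475
gripper_force: 30.2
```

```bash
python3 -c "
from h import *
go(.4659,-.2739,.075,-22.5)
for c in ['scene','top']:
    d=env.capture(c);print([(n,np.round(a['point'],4),a['score']) for n in ITEMS[3:] for a in env.tip_of(c,n)[:1]])"
```

```text
pose [ 0.4644 -0.2734  0.2007] phi -22.27 units [2.000e-03 5.300e-02 4.192e+00] turn 0.034 t 38.88 gap 0.475 F [-0.4  0.  -1.5]
[('tan_jar', array([ 0.4638, -0.2735,  0.1383]), 0.67)]
[]
```

>>> {"method": "play_rows", "body": {
  "rows": [0, 0.05, 0.5, 0.03, 0.7, 0, 0, 0.6, 0, 0.7, 0, 0, 0.6, 0, 0.7, 0, 0, 0.6, 0, 0.7, 0, 0, 0.6, 0, 0.7, 0, 0, 0.5, 0, 0.7, 0, 0, 0.3, 0, 0.7, 0, 0, 0.2, 0, 0.7, 0, 0, 0.15, 0, 0.7, 0, 0, 0.1, 0, 0.7, 0, 0, 0.05, 0, 0.7, 0, 0, 0, 0, 0.7]
}}

```text
clock: 40.08
ee_pos: [0.4662, -0.275, 0.0752]
tcp_rot: [0.832, 0.554, 0.0, 0.0]
force: [-0.5, -0.0, -0.5]
finger_gap: 0.477
gripper_force: 30.2
```

>>> {"method": "play_rows", "body": {
  "rows": [0, 0, 0.04, 0, 0.7, 0, 0, 0.02, 0, 0.7, 0, 0, 0, 0, 0.7]
}}

```text
clock: 40.33
ee_pos: [0.4662, -0.275, 0.0734]
tcp_rot: [0.832, 0.554, 0.0, 0.0]
force: [-0.2, -0.0, -1.4]
finger_gap: 0.48
gripper_force: 30.2
```

>>> {"method": "play_rows", "body": {
  "rows": [0, 0, 0.03, 0, 0.7, 0, 0, 0, 0, 0.7]
}}

```text
clock: 40.5
ee_pos: [0.4662, -0.275, 0.0727]
tcp_rot: [0.832, 0.554, 0.0, 0.0]
force: [-0.3, 1.0, 2.4]
finger_gap: 0.472
gripper_force: 30.5
```

Touching; release, rise, and back away toward the left.

>>> {"method": "play_rows", "body": {
  "rows": [0, 0, 0, 0, 0.45, 0, 0, 0, 0, 0.4, 0, 0, 0, 0, 0.2, 0, 0, 0, 0, 0, 0, 0, 0, 0, 0, 0, 0, 0, 0, 0, 0, 0, -0.3, 0, 0, 0, 0, -0.7, 0, 0, 0, 0, -0.9, 0, 0, 0, 0, -0.9, 0, 0, 0, 0, -0.9, 0, 0, 0, 0, -0.4, 0, 0]
}}

```text
clock: 41.5
ee_pos: [0.4671, -0.2765, 0.199]
tcp_rot: [0.832, 0.554, 0.001, 0.002]
force: [0.3, -1.5, 0.7]
finger_gap: 1.001
gripper_force: 0.0
```

>>> {"method": "play_rows", "body": {
  "rows": [0.4, -0.24, 0, 0, 0, 0.8, -0.48, 0, 0, 0, 0.8, -0.48, 0, 0, 0, 0.8, -0.48, 0, 0, 0, 0.8, -0.48, 0, 0, 0, 0.8, -0.48, 0, 0, 0, 0.8, -0.48, 0, 0, 0, 0.8, -0.48, 0, 0, 0, 0.8, -0.48, 0, 0, 0, 0.8, -0.4, 0, 0, 0, 0.4, -0.2, 0, 0, 0, 0, 0, 0, 0, 0]
}}

```text
clock: 42.5
ee_pos: [0.4284, 0.0045, 0.195]
tcp_rot: [0.83, 0.557, 0.0, -0.001]
force: [-0.5, -0.3, -0.0]
finger_gap: 1.001
gripper_force: 0.0
```

```bash
python3 -c "
from h import *
for c in ['scene','top']:
    d=env.capture(c);print([(n,np.round(a['point'],4),a['score']) for n in ITEMS+['tin','pepper_mill','bean_jar'] for a in env.tip_of(c,n)[:1]])
    globals()[c]=d['pixels'][110:400,230:480] if c=='scene' else d['pixels'][140:430,240:490]
cv2.imwrite('pics/end.png',cv2.resize(np.hstack([scene,top])[:,:,::-1],None,fx=1.6,fy=1.6))"
```

```text
[('blue_jar', array([ 0.5383, -0.1037,  0.0099]), 0.82), ('salt_shaker', array([ 0.5121, -0.1581,  0.0069]), 0.58), ('green_jar', array([ 0.5146, -0.1612,  0.0064]), 0.66), ('tan_jar', array([ 0.4672, -0.2746,  0.0066]), 0.83), ('tin', array([ 0.4654, -0.2754,  0.0089]), 0.19), ('pepper_mill', array([ 0.6669,  0.1166, -0.0026]), 0.66), ('bean_jar', array([ 7.492e-01, -1.350e-02, -1.000e-04]), 0.88)]
[('blue_jar', array([ 0.5402, -0.1022,  0.0057]), 0.6), ('salt_shaker', array([ 0.5128, -0.1632,  0.0053]), 0.67), ('green_jar', array([ 0.4865, -0.2191,  0.0038]), 0.64), ('tan_jar', array([ 0.4679, -0.2747,  0.0039]), 0.75), ('tin', array([0.6432, 0.2234, 0.0013]), 0.74), ('pepper_mill', array([ 0.6638,  0.1197, -0.0027]), 0.73), ('bean_jar', array([ 7.507e-01, -1.300e-02, -7.000e-04]), 0.74)]
```

View pics/end.png

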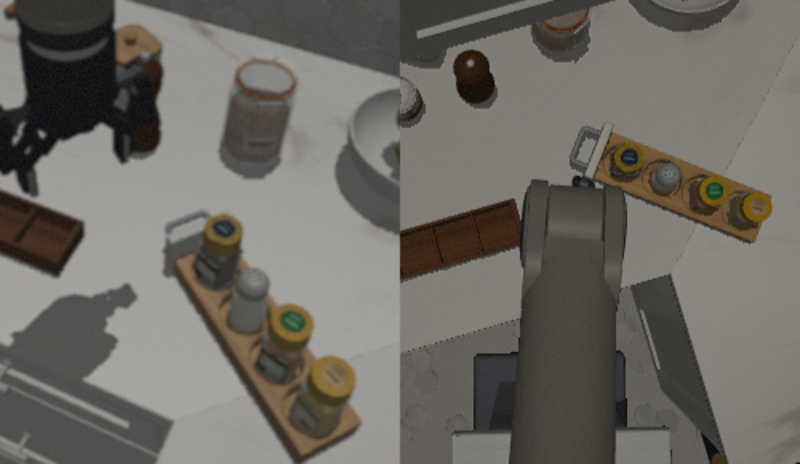

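The picture shows blue, salt, green and tan upright in wells 1–4 counted from the steel pull, with lids at about (627,157), (666,176), (712,190) and (757,207) in the top crop. The bystanders stand where they were.

```bash
python3 -c "
from station import env
print(env.hand_in())"
```

```text
the job is handed in; nothing more can be done
None
```

All four seasonings stand upright in the new tray in their original order from the pull (blue jar, salt shaker, green jar, tan jar). Each was carried straight to its own well, the bystanders were not moved, and the job was handed in at about 43 s.

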